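Dial open the lab's instrument lock box

TASK

Open the locked instrument drawer: push the dial's post round, right (clockwise) to mark 2 right of the long zero mark, then left to mark 2 left of it, then right again to mark 1 right of it, stopping for half a second on each mark and leaving the dial on the last. Then slide the catch sideways fully open, away from the dial, and press the release button it uncovered fully in, so that the drawer springs ajar. Leave the things standing around and on the box where they are.

Things in the scene. Friction and masses are not known exactly. Their poses are not given: they have to be found in the camera images.
- lockbox: grey steel lock box fixed to the bench, 260 (x) x 380 (y) x 90 mm high; origin under its centre, x away from its drawer front (the front faces -x), y to its left, z up. On its flat top (z = 90 mm): the dial on the left, the catch and button on the right. In its front a steel drawer that springs 24 mm out towards -x when the button goes in.
- dial_axis (a point): point on the dial's axis (box x 0, y +95 mm), 90 mm above the bench. Round the dial a grey scale plate, 172 mm diameter, with seven white marks every 30 degrees over its far half; the long broad middle one, straight beyond the axis (box +x), is mark 0. From it, marks 1, 2, 3 right go clockwise seen from above (towards box -y), 1, 2, 3 left the other way.
- dial (a joint): angle of the dial, rad, 0 with its post at mark 0, growing clockwise seen from above (turning right); one mark is 0.524 rad, so 2 right is 1.047, 2 left is -1.047, 1 right is 0.524. Ends at -1.75 and 1.75. It stays where it is left; turning it takes about 0.1 N m (2 to 3 N at the post).
- post_top (a point): centre of the top of the dial's post: upright round steel post, 16 mm diameter, 40 mm tall, 45 mm from the axis, on a black disc of 120 mm diameter. Post is handle and pointer: its direction from the axis (white line outside it) shows the mark. The disc's face is 104 mm, the post's top 144 mm above the bench. It can be pushed from either side.
- catch (a joint): travel of the catch, m: 0 shut over the button, 0.075 fully open, sliding to the box's right (its -y, away from the dial). It takes about 2 N and stays where it is left.
- tab_top (a point): centre of the top of the catch's tab: 44 (box x) x 12 (box y) x 28 mm tall, on a flat aluminium shutter plate 102 (x) x 70 (y) x 4 mm, 15 mm to the right (box -y) of the plate's centre. With the catch shut it is at box x 0, y -60 mm. Plate's face 112 mm, tab's top about 140 mm above the bench. The plate runs on two rails along y, 18 mm high, 82 mm apart.
- release (a joint): travel of the release button, m: 0 out, 0.008 fully in. About 4 to 5 N moves it all the way, then it meets a hard stop; it stays in when let go (no spring).
- button_top (a point): centre of the top of the release button: round steel plunger, 40 mm diameter, at box x 0, y -45 mm, between the rails; its face is 104 mm above the bench when out, 96 mm when in. It lies under the catch until that is opened; then the plate's edge is about 40 mm and the tab 90 mm from the button's centre.
- forceps: steel forceps, 146 mm long, 8 mm thick, lying on the lock box's top near its front edge, crosswise; origin at the middle, underside. Leave it alone.
- vial: amber jar, 28 mm diameter, 55 mm tall, on the lock box's top at its front left corner; origin at the centre of its underside. Leave it alone.
- tub: open white tub, 150 x 220 x 60 mm, with scissors lying in it, to the left of the lock box; origin under its centre. Leave it alone.
- slide_rack: blue rack, 90 x 160 x 45 mm, to the right of the lock box; origin under its centre. Leave it alone.
- beaker: glass beaker, 68 mm diameter, 80 mm tall, beyond the lock box on the right; origin under its centre. Leave it alone.
- dish: steel bowl, 120 mm diameter, 40 mm tall, beyond the lock box on the left; origin under its centre. Leave it alone.

How it is judged:
By the outcome, as a careful person would: the job done as asked, in the order asked, and still so for the second after the job is handed in, with the robot touching nothing.
It also fails if it takes over 72 s, if anything falls off the work surface, if the arm or the gripper's body presses on something with over 40 N, if the wrist force passes 120 N, or if a joint passes its speed limit or range.

ROBOT

A 6-joint arm with a two-finger parallel gripper is mounted at the origin on the work surface. World frame = base frame: x ahead of the robot, y to its left, z up, the work surface at z = 0. Lengths are in m, angles in rad, forces in N, time in s.
With the tool pointing down it reaches from about 0.225 to 0.875 m from the base axis. Payload 3.4 kg.
Tool frame: the origin (TCP) lies at the very end of the fingers, on their centre line; the grasp point (between the pads) lies 19 mm behind it; z points along the fingers, y is the line along which they close (so a half turn about z gives the same grasp; the last joint's range is limited). The gripper opens to 85 mm and grips with 20 to 120 N. Pads are 22 mm wide; open, the fingers measure 114 mm over their backs; the gripper's body (76 mm by 85 mm) begins 54 mm behind the grasp point. The pads swing forward as they close: fully open they stand 13 mm farther back than shut.
Start: joints at [1.103, 0.276, 1.505, -0, 1.361, -0.121], TCP at [0.195, 0.541, 0.231] pointing down, gripper open.
Joint ranges: [-2.89, 2.89], [-0.75, 2.08], [0.22, 2.7], [-1.18, 4.32], [0.11, 2.71], [-2.7, 2.7]. Speed limits (rad/s): [2.57, 2.57, 3.14, 3.14, 3.14, 3.14].

INTERFACE

Orientations are given as a unit quaternion [w, x, y, z].
In Python, from rig import readout, vision, manip gives the robot as it stands.
- The arm moves only by the shell command python3 -m handwheel 'ROWS' [FORCE]. ROWS is JSON, a list of rows, each a list of 3 entries, a list of its own where there are three numbers: the shift along the tool's x, y, z in mm, then the turn, a rotation vector about the tool's x, y, z in units of 6 degrees (1.0 is 6 degrees), then the closure, from -1 (fully open) to 1 (shut), so that 0 is half open. A call has 1 to 20 rows; each row shifts and turns the commanded pose from where the row before left it, along the tool's axes as they then stand; what a row does not reach is not made up. A row lasts 1/8 s, in which the tool goes at most 62.5 mm and 10.7 degrees, less where a joint would pass 70% of its speed; a pose out of reach is approached as far as the arm can. A call is refused whole if a number of a shift passes 62.5 or a number of a turn 1, either way. A call with a gripper value outside its range is refused whole. The fingers move at their own pace and stop on an object; FORCE is the grip in N (left out, the last holds). Time passes only in rows, so rows that do not move let the fingers close. It gives the time, the measured TCP pose, the force, the opening and the grip force at its end, in the units of the state.
- readout.get_state(): the state, without advancing time (a new reading comes with each control period).
- vision.get_image(name): name is "side" or "top" or "wrist"; returns the picture (420x560x3 uint8, blue, green, red); there is no depth.
- vision.camera_params(name): a dict with "intrinsics" (3x3 intrinsics, pixels), "dist" ([k1, k2, p1, p2, k3] as OpenCV has them; the pictures are not rectified), "rvec" (rotation vector, rad) and "tvec" (3), from world to camera coordinates, as OpenCV has them; the wrist camera has in their place "hand_eye" (4x4, takes a point from camera to tool coordinates, whose origin is the TCP and whose axes are the flange's). Camera axes: x right, y down, z forward; pixel columns grow to the right and rows downward; lengths in m; the calibration is good to about 2 mm. A picture is of the moment at which its call begins: read the wrist's pose just before it. camera_params takes no time and is no camera call.
- manip.sign_off(): hands the job in; it is judged then, once.
The state is a dict: "clock": time; "qpos": joint angles; "qd": joint speeds; "effort": joint torques, N m; "position": TCP position; "ee_rot": TCP orientation; "contact_force": force on the tool from outside, world axes, zero at the start; "moment": the same for the moment, N m; "width": finger opening in m; "gripper_force": force on a finger pad.
Only numpy, scipy, OpenCV 4.12 (cv2) and the standard library are available. Lean on these libraries where they do the work, as an engineer would, in place of code of your own. Each camera call takes 0.05 s, during which the arm holds its last target. There are 200 camera calls.

## Working session

There is one attempt and no reset: what is moved stays moved. The work goes in short steps, Python scripts to look and compute and a shell command to move; the robot and the scene stay as the last step left them, time stands still between calls to the robot, and variables do not carry over. Pictures are saved under pics/ and viewed, at most 13 in all, crops included, and the job is handed in when it is done.

```bash
mkdir -p pics; ls
python3 - <<'E'
from rig import readout, vision
import cv2,numpy as np
s=readout.get_state(); print({k:np.round(v,4).tolist() for k,v in s.items()})
for n in("top","side"):
    cv2.imwrite(f"pics/{n}0.png",vision.get_image(n))
    p=vision.camera_params(n); R=cv2.Rodrigues(np.array(p["rvec"],float))[0]; print(n,(-R.T@np.array(p["tvec"]).ravel()).round(3),R[2].round(2))
E
```

```text
pics
{'clock': 0.0, 'qpos': [1.103, 0.2766, 1.5062, 0.0, 1.3607, -0.121], 'qd': [-0.0012, -0.0021, -0.0015, 0.0007, 0.0009, -0.0016], 'effort': [0.0011, -41.6778, -24.5808, -0.0003, 0.0111, -0.0], 'position': [0.1952, 0.5403, 0.2304], 'ee_rot': [-0.0003, 0.1725, 0.985, -0.0009], 'contact_force': [0.4288, 1.0375, 0.744], 'moment': [-0.0345, -0.0039, -0.0134], 'gripper_force': 0.0, 'width': 0.0853}
top [0.494 0.05  1.068] [ 0.11 -0.01 -0.99]
side [0.418 0.721 0.811] [ 0.18 -0.68 -0.71]
```

View pics/top0.png

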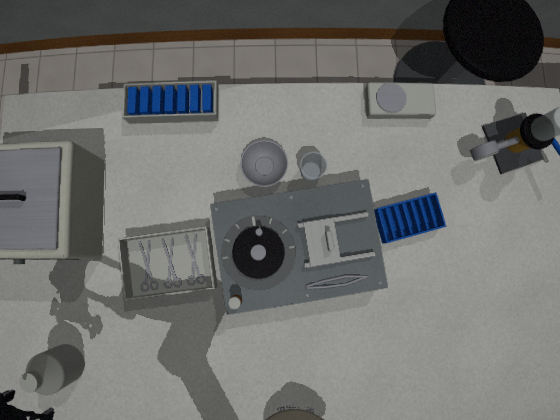

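View pics/side0.png

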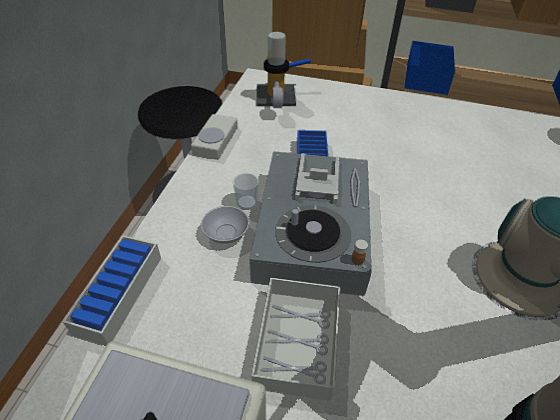

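The top view shows the box with top corners at about (212,203), (370,180), (386,288) and (227,313). The dial is at (258,253), with the post near (259,232) and the tab near (327,240). In the side view the dial is at (314,230) and the post near (295,215).

```bash
cat > h.py <<'E'
import cv2,numpy as np
from rig import readout,vision
def ray(n,px):
    p=vision.camera_params(n);R=cv2.Rodrigues(np.array(p["rvec"],float))[0];t=np.array(p["tvec"],float).ravel()
    u=cv2.undistortPoints(np.array(px,float).reshape(-1,1,2),np.array(p["intrinsics"],float),np.array(p["dist"],float))[:,0]
    return -R.T@t, np.c_[u,np.ones(len(u))]@R
def plane(n,px,z):
    c,d=ray(n,px); return c+d*((z-c[2])/d[:,2])[:,None]
def proj(n,P):
    p=vision.camera_params(n)
    return cv2.projectPoints(np.array(P,float).reshape(-1,1,3),np.array(p["rvec"],float),np.array(p["tvec"],float),np.array(p["intrinsics"],float),np.array(p["dist"],float))[0][:,0]
E
python3 - <<'E'
from h import *
im={n:cv2.imread(f"pics/{n}0.png") for n in("top","side")}
for n,c0 in(("top",(258,253)),("side",(314,230))):
    g=cv2.cvtColor(im[n],cv2.COLOR_BGR2GRAY); m=(g<45).astype(np.uint8)
    l=cv2.connectedComponentsWithStats(m); best=[i for i in range(1,l[0]) if np.hypot(*(l[3][i]-c0))<12 and l[2][i,4]>200]
    k=max(best,key=lambda i:l[2][i,4]); mm=(l[1]==k).astype(np.uint8)
    ct=max(cv2.findContours(mm,0,1)[0],key=cv2.contourArea)
    W=plane(n,cv2.convexHull(ct)[:,0],.104)[:,:2]
    e=cv2.fitEllipse((W*1e4).astype(np.float32)); print(n,l[2][k],np.round(np.array(e[0])/1e4,4),np.array(e[1])/1e4)
# box edges in top: grey top
print(plane("top",[(212,203),(370,180),(386,288),(227,313)],.09).round(4))
print("post",plane("top",[(259,232)],.144).round(4),plane("side",[(295,212)],.144).round(4),"tab",plane("top",[(330,238)],.140))
t=cv2.resize(im["top"][170:325,200:400],None,fx=4,fy=3.87,interpolation=cv2.INTER_CUBIC) ; t=cv2.resize(im["top"][175:322,203:400],None,fx=4,fy=4,interpolation=cv2.INTER_CUBIC)
cv2.imwrite("pics/topc.png",t)
E
```

```text
top [ 232  226   53   53 1908] [0.501  0.0788] [0.11888567 0.11983684]
side [ 287  210   53   42 1496] [0.4994 0.0812] [0.11879479 0.12594601]
[[ 0.6161  0.1852  0.09  ]
 [ 0.6649 -0.1887  0.09  ]
 [ 0.4105 -0.2166  0.09  ]
 [ 0.3616  0.1522  0.09  ]]
post [[0.5436 0.0746 0.144 ]] [[0.5431 0.0775 0.144 ]] tab [[ 0.52771397 -0.08157426  0.14      ]]
```

View pics/topc.png

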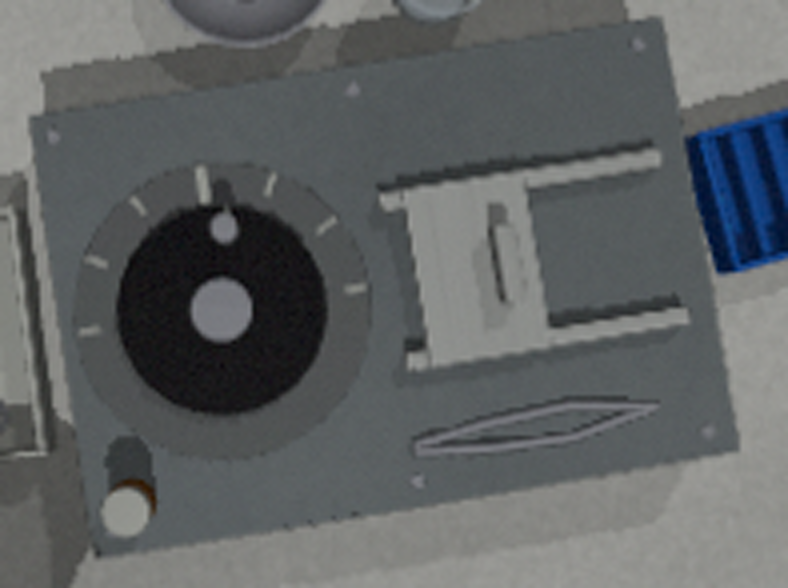

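```bash
S='[[-30,-20,0],[0,0,0],-1]'; python3 -m handwheel '[[[-30,-20,0],[0,0,0],-1],[[-30,-20,0],[0,0,0],-1],[[-30,-20,0],[0,0,0],-1],[[-30,-20,0],[0,0,0],-1],[[-30,-20,0],[0,0,0],-1],[[-30,-20,0],[0,0,0],-1],[[-30,-20,0],[0,0,0],-1],[[-30,-20,0],[0,0,0],-1],[[-30,-20,0],[0,0,0],-1],[[-30,-20,0],[0,0,0],-1],[[-30,-20,0],[0,0,0],-1],[[-30,-20,0],[0,0,0],-1],[[-30,-20,0],[0,0,0],-1],[[-30,-20,0],[0,0,0],-1],[[-30,-20,0],[0,0,0],-1],[[-35,0,0],[0,0,0],-1],[[0,0,0],[0,0,-1],-1],[[0,0,0],[0,0,-1],-1],[[0,0,0],[0,0,-0.5],-1],[[0,0,0],[0,0,0],-1]]' 20
cat >> h.py <<'E'
from scipy.spatial.transform import Rotation as Rn
def pose(s):
    w,x,y,z=s["ee_rot"]; return np.array(s["position"]),Rn.from_quat([x,y,z,w]).as_matrix()
def wproj(P,s):
    p=vision.camera_params("wrist");H=np.array(p["hand_eye"]);t,R=pose(s)
    C=((np.atleast_2d(P)-t)@R-H[:3,3])@H[:3,:3]
    return cv2.projectPoints(C.reshape(-1,1,3),np.zeros(3),np.zeros(3),np.array(p["intrinsics"],float),np.array(p["dist"],float))[0][:,0]
def wplane(px,z,s):
    p=vision.camera_params("wrist");H=np.array(p["hand_eye"]);t,R=pose(s)
    u=cv2.undistortPoints(np.array(px,float).reshape(-1,1,2),np.array(p["intrinsics"],float),np.array(p["dist"],float))[:,0]
    d=np.c_[u,np.ones(len(u))]@H[:3,:3].T@R.T; c=R@H[:3,3]+t
    return c+d*((z-c[2])/d[:,2])[:,None]
E
python3 - <<'E'
from h import *
s=readout.get_state(); im=vision.get_image("wrist"); cv2.imwrite("pics/w0.png",im)
np.save("s0.npy",s,allow_pickle=True)
t,R=pose(s);print(t,R.round(3),s["qpos"],s["clock"])
print(wproj([[.5434,.076,.144],[.5004,.0795,.104],[.521,-.0775,.14]],s))
E
```

```text
clock: 2.6
position: [0.5494, 0.0937, 0.2308]
ee_rot: [-0.0, 0.043, 0.999, -0.0]
contact_force: [0.0, 0.1, -0.8]
width: 0.0855
gripper_force: 0.0
[0.54937956 0.0937266  0.23082992] [[-0.996  0.086 -0.001]
 [ 0.086  0.996  0.   ]
 [ 0.001 -0.    -1.   ]] [ 4.40968848e-02  2.50064100e-01  1.54260258e+00  4.89571146e-05
  1.34985517e+00 -1.44098087e+00] 2.6
[[256.21155126 210.18547004]
 [258.206551   151.37787516]
 [ 66.33922941 197.78590055]]
```

View pics/w0.png

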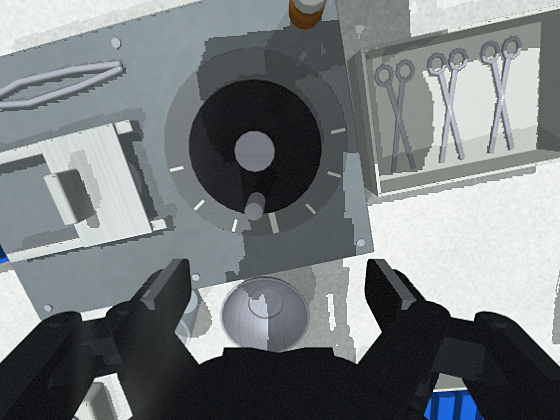

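The wrist view shows the dial disc centred near (255,148), the hub at (255,151), the post top near (254,212), the long zero mark at (275,222) and the tab near (67,198). All of these are close to where I projected them.

Run:
```python
from h import *
s=np.load("s0.npy",allow_pickle=True).item(); im=cv2.imread("pics/w0.png")
g=cv2.cvtColor(im,cv2.COLOR_BGR2GRAY); m=(g<42).astype(np.uint8); m[260:]=0
n,l,st,c=cv2.connectedComponentsWithStats(m); k=l[175,215]
ct=max(cv2.findContours((l==k).astype(np.uint8),0,1)[0],key=cv2.contourArea)
W=wplane(cv2.convexHull(ct)[:,0],.104,s)[:,:2]; e=cv2.fitEllipse((W*1e4).astype(np.float32)); ax=np.array(e[0])/1e4
print("axis",st[k],ax,np.array(e[1])/1e4)
# white marks
w=((g>150)).astype(np.uint8); n,l,st,c=cv2.connectedComponentsWithStats(w)
for i in range(1,n):
    p=wplane([c[i]],.0925,s)[0,:2]-ax; r=np.hypot(*p)
    if .062<r<.09 and st[i,4]<200: print("mark",c[i].round(1),st[i,4],r.round(4),np.degrees(np.arctan2(p[1],p[0])).round(1))
hs=cv2.resize(im[185:245,215:305],None,fx=8,fy=8,interpolation=cv2.INTER_CUBIC); cv2.imwrite("pics/w0c.png",hs)
p=wplane([(254,211),(67,198)],.144,s)[:,:2]; print(p,np.hypot(*(p[0]-ax)),np.degrees(np.arctan2(*(p[0]-ax)[::-1])))
print("tab",wplane([(60,197)],.14,s))
```

```text
axis [  190    79   132   135 11516] [0.49933984 0.07682789] [0.11754337 0.11809194]
mark [183.5  80. ] 2 0.0866 -138.7
mark [177.  82.] 1 0.0899 -135.4
mark [180.  82.] 1 0.0879 -136.5
mark [182.  82.] 1 0.0866 -137.2
mark [176.5  84.5] 2 0.089 -134.1
mark [180.   84.7] 3 0.0866 -135.3
mark [177.  87.] 1 0.0876 -133.2
mark [174.5  88.5] 2 0.0887 -131.6
mark [174.1  90.8] 10 0.088 -130.4
mark [170.2  98.2] 33 0.088 -125.6
mark [166. 104.] 1 0.0894 -121.5
mark [167.5 106.5] 2 0.0874 -120.6
mark [164. 108.] 1 0.0899 -119.0
mark [167. 110.] 3 0.0869 -118.6
mark [165. 120.] 1 0.0863 -112.6
mark [337.9 130.6] 23 0.0772 97.8
mark [348. 157.] 1 0.0865 80.5
mark [175.9 168.3] 50 0.0784 -81.8
mark [345.5 166.5] 2 0.0859 74.5
mark [345. 169.] 1 0.086 72.9
mark [328.5 172.5] 4 0.0719 67.6
mark [332.8 173.9] 8 0.0762 67.6
mark [343. 173.] 1 0.0853 70.1
mark [338.1 175.3] 7 0.0816 67.8
mark [343. 183.] 1 0.0889 64.2
mark [198.4 204.6] 47 0.0786 -52.1
mark [310.4 208.2] 20 0.0774 37.7
mark [273.3 222.3] 75 0.0734 7.6
mark [234.3 225. ] 42 0.078 -22.2
mark [242. 236.] 1 0.0877 -15.3
[[ 0.54392996  0.0741513 ]
 [ 0.52048234 -0.0739852 ]] 0.044670375644369126 -3.435145610564614
tab [[ 0.51991019 -0.08251542  0.14      ]]
```

View pics/w0c.png

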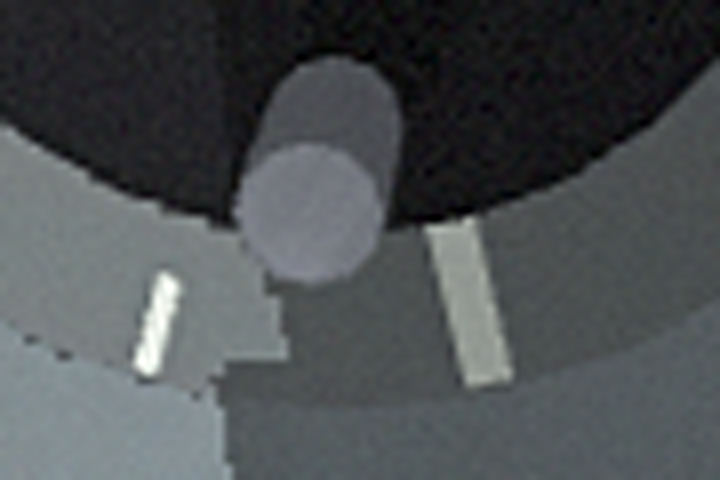

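Wrist-view mask measurements: mark 0 lies at +7.8° in world, with the other marks every 30° on either side. The post is at −3.4°, so the dial reads about +11°, with the post 44.7 mm from the axis (45 mm given). Next I centre over the post, go down and grip it lightly.

```bash
python3 -m handwheel '[[[4,-19.5,0],[0,0,0],-0.2],[[0,0,20],[0,0,0],-0.2],[[0,0,20],[0,0,0],-0.2],[[0,0,20],[0,0,0],-0.2],[[0,0,20],[0,0,0],-0.2],[[0,0,20],[0,0,0],-0.2],[[0,0,17],[0,0,0],-0.2],[[0,0,0],[0,0,0],-0.2],[[0,0,0],[0,0,0],1],[[0,0,0],[0,0,0],1],[[0,0,0],[0,0,0],1],[[0,0,0],[0,0,0],1],[[0,0,0],[0,0,0],1],[[0,0,0],[0,0,0],1]]' 20
cat > a.py <<'E'
from h import *
s=readout.get_state();t,R=pose(s);d=t[:2]-[.4998,.078]
print(t.round(4),"r",np.hypot(*d).round(4),"phi",(.137-np.arctan2(d[1],d[0])).round(3),"F",np.round(s["contact_force"],1),"w",s["width"],"q",np.round(s["qpos"],2),"toolyaw_phi",(.137+np.pi/2-np.arctan2(R[1,1],R[0,1])).round(3),s["clock"])
E
python3 a.py
```

```text
clock: 4.4
position: [0.5446, 0.0745, 0.1153]
ee_rot: [0.001, 0.042, 0.999, -0.0]
contact_force: [-0.4, -1.8, 6.4]
width: 0.0153
gripper_force: 20.9
[0.5446 0.0745 0.1153] r 0.0449 phi 0.216 F [-0.4 -1.8  6.4] w 0.015318634201811012 q [ 0.01  0.33  1.74 -0.    1.07 -1.48] toolyaw_phi 0.222 4.4
```

```bash
python3 -m handwheel '[[[0.24,-4.66,0],[0,0,0.99],1],[[0.24,-4.66,0],[0,0,0.99],1],[[0.24,-4.66,0],[0,0,0.99],1],[[0.24,-4.66,0],[0,0,0.99],1],[[0.24,-4.66,0],[0,0,0.99],1],[[0.24,-4.66,0],[0,0,0.99],1],[[0.24,-4.66,0],[0,0,0.99],1],[[0,0,0],[0,0,0],1],[[0,0,0],[0,0,0],1]]' >/dev/null; python3 a.py
```

```text
[0.5314 0.0455 0.1153] r 0.0453 phi 0.938 F [ 0.5 -2.8  5.7] w 0.014984453270254917 q [-0.04  0.31  1.77 -0.    1.06 -0.81] toolyaw_phi 0.946 5.525
```

```bash
python3 -m handwheel '[[[0.25,-4.9,0],[0,0,1],1],[[0,0,0],[0,0,0],1],[[0,0,0],[0,0,0],1],[[0,0,0],[0,0,0],1]]' >/dev/null; python3 a.py
python3 - <<'E'
from h import *
s=readout.get_state(); np.save("s1.npy",s,allow_pickle=True); im=vision.get_image("wrist"); cv2.imwrite("pics/w1.png",im)
ax=np.array([.4998,.078])
for k in range(-3,4):
    a=.137-k*np.pi/6; print(k,wproj([*(ax+.0775*np.array([np.cos(a),np.sin(a)])),.0925],s).round(0))
print(wproj([*ax,.104],s))
E
```

```text
[0.5278 0.0423 0.1153] r 0.0454 phi 1.043 F [ 1.5 -1.5  5.7] w 0.015042367991586678 q [-0.05  0.3   1.78 -0.    1.06 -0.71] toolyaw_phi 1.05 6.025
-3 [[356.  36.]]
-2 [[407.  97.]]
-1 [[417. 170.]]
0 [[391. 235.]]
1 [[341. 278.]]
2 [[279. 293.]]
3 [[216. 278.]]
[[278.64411587 174.04123526]]
```

View pics/w1.png

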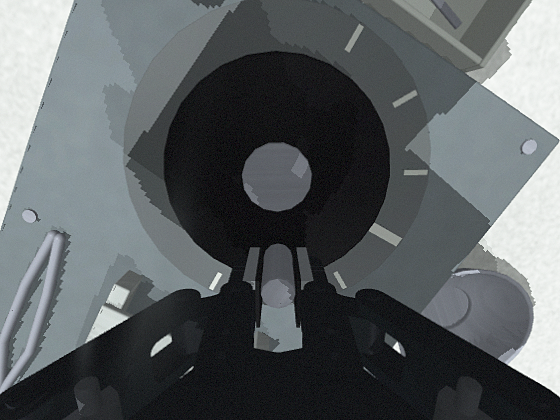

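The post stands on mark 2 right: it is at column 277, midway between marks 1 (341) and 3 (216). I finish the dwell, then turn left.

```bash
python3 -m handwheel '[[[0,0,0],[0,0,0],1],[[0,0,0],[0,0,0],1],[[0,0,0],[0,0,0],1]]' >/dev/null; python3 a.py; python3 -m handwheel '[[[0.25,4.7,0],[0,0,-1],1],[[0.25,4.7,0],[0,0,-1],1],[[0.25,4.7,0],[0,0,-1],1],[[0.25,4.7,0],[0,0,-1],1],[[0.25,4.7,0],[0,0,-1],1],[[0.25,4.7,0],[0,0,-1],1],[[0.25,4.7,0],[0,0,-1],1],[[0.25,4.7,0],[0,0,-1],1],[[0.25,4.7,0],[0,0,-1],1],[[0.25,4.7,0],[0,0,-1],1],[[0.25,4.7,0],[0,0,-1],1],[[0.25,4.7,0],[0,0,-1],1],[[0.25,4.7,0],[0,0,-1],1],[[0.25,4.7,0],[0,0,-1],1],[[0.25,4.7,0],[0,0,-1],1],[[0.25,4.7,0],[0,0,-1],1],[[0.25,4.7,0],[0,0,-1],1],[[0.25,4.7,0],[0,0,0],1],[[0.74,4.65,0],[0,0,0],1]]' ; python3 a.py
```

```text
[0.5278 0.0423 0.1153] r 0.0454 phi 1.042 F [ 0.4 -2.   6.2] w 0.015522124986382335 q [-0.05  0.3   1.78 -0.    1.06 -0.71] toolyaw_phi 1.051 6.45
clock: 8.82
position: [0.5232, 0.1167, 0.1153]
ee_rot: [0.002, -0.421, 0.907, -0.003]
contact_force: [5.5, -4.5, 2.1]
width: 0.0152
gripper_force: 20.9
[0.5232 0.1167 0.1153] r 0.0452 phi -0.89 F [ 5.5 -4.5  2.1] w 0.015152800301019778 q [ 0.09  0.31  1.77 -0.    1.06 -2.35] toolyaw_phi -0.731 8.825
```

```bash
python3 -m handwheel '[[[1.2,4.5,0],[0,0,0],1],[[0,0,0],[0,0,0],1],[[0,0,0],[0,0,0],1],[[0,0,0],[0,0,0],1],[[0,0,0],[0,0,0],1]]' >/dev/null; python3 a.py;  python3 - <<'E'
from h import *
s=readout.get_state(); im=vision.get_image("wrist"); cv2.imwrite("pics/w2.png",im)
g=cv2.cvtColor(im,cv2.COLOR_BGR2GRAY)
m=(g<42).astype(np.uint8); m[250:]=0
ax=np.array([.4998,.078])
for k in range(-3,4):
    a=.137-k*np.pi/6; print(k,wproj([*(ax+.0775*np.array([np.cos(a),np.sin(a)])),.0925],s).round(0))
print(wproj([*ax,.104],s))
E
```

```text
[0.5192 0.1196 0.1153] r 0.0459 phi -0.999 F [ 4.1 -2.7  2.5] w 0.015408235012776467 q [ 0.1   0.3   1.78 -0.    1.06 -2.34] toolyaw_phi -0.73 9.45
-3 [[353. 259.]]
-2 [[297. 291.]]
-1 [[234. 294.]]
0 [[175. 268.]]
1 [[132. 216.]]
2 [[118. 146.]]
3 [[142.  75.]]
[[254.86731129 178.76129211]]
```

View pics/w2.png

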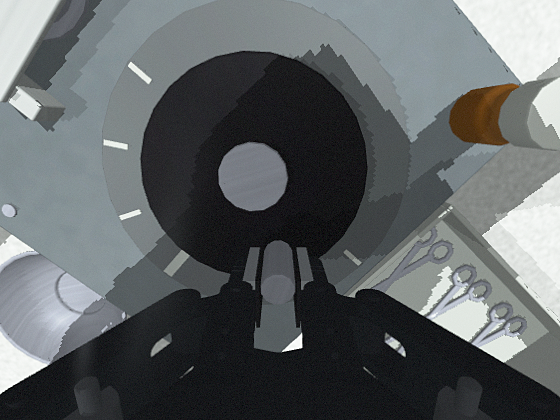

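The post is nearly at mark 2 left. Marks 0 (176,263), 1R, 2R, 3R and 3L (352,257) all agree with my model. It needs about 0.045 rad more.

```bash
python3 -m handwheel '[[[0.6,2,0],[0,0,0],1],[[0,0,0],[0,0,0],1],[[0,0,0],[0,0,0],1],[[0,0,0],[0,0,0],1],[[0,0,0],[0,0,0],1],[[0,0,0],[0,0,0],1],[[0,0,0],[0,0,0],1]]' >/dev/null; python3 a.py
```

```text
[0.5177 0.1206 0.1153] r 0.0462 phi -1.036 F [ 5.1 -1.   2.4] w 0.015456029597956892 q [ 0.1   0.3   1.78 -0.    1.05 -2.34] toolyaw_phi -0.73 10.375
```

```bash
python3 -m handwheel '[[[-1.2,-4.5,0],[0,0,0],1],[[-0.74,-4.65,0],[0,0,0],1],[[-0.25,-4.7,0],[0,0,0],1],[[0.25,-4.7,0],[0,0,1],1],[[0.25,-4.7,0],[0,0,1],1],[[0.25,-4.7,0],[0,0,1],1],[[0.25,-4.7,0],[0,0,1],1],[[0.25,-4.7,0],[0,0,1],1],[[0.25,-4.7,0],[0,0,1],1],[[0.25,-4.7,0],[0,0,1],1],[[0.25,-4.7,0],[0,0,1],1],[[0.25,-4.7,0],[0,0,1],1],[[0.25,-4.7,0],[0,0,1],1],[[0.25,-4.7,0],[0,0,1],1],[[0,0,0],[0,0,0],1],[[0,0,0],[0,0,0],1]]' >/dev/null; python3 a.py
```

```text
[0.5465 0.068  0.1152] r 0.0478 phi 0.349 F [12.   3.3 -3.5] w 0.015444650731791073 q [-0.    0.32  1.74  0.    1.06 -1.29] toolyaw_phi 0.425 12.375
```

```bash
python3 -m handwheel '[[[1.4,-3.9,0],[0,0,0.4],1],[[1.4,-3.9,0],[0,0,0.4],1],[[0,0,0],[0,0,0],1],[[0,0,0],[0,0,0],1],[[0,0,0],[0,0,0],1]]' >/dev/null; python3 a.py
```

```text
[0.5431 0.0598 0.1153] r 0.047 phi 0.536 F [14.4 -1.3 -5.7] w 0.015430314634879915 q [-0.02  0.32  1.76  0.    1.05 -1.22] toolyaw_phi 0.508 13.0
```

```bash
python3 -m handwheel '[[[0,0,0],[0,0,0],1],[[0,0,0],[0,0,0],1],[[0,0,0],[0,0,0],1],[[0,0,0],[0,0,0],-0.2],[[0,0,0],[0,0,0],-0.2],[[0,0,0],[0,0,0],-0.2],[[0,0,0],[0,0,0],-0.2],[[0,0,-20],[0,0,0],-0.2],[[0,0,-30],[0,0,0],-0.2],[[0,0,-30],[0,0,0],1],[[0,0,-30],[0,0,0],1],[[0,0,0],[0,0,0],1],[[0,0,0],[0,0,0],1]]' >/dev/null; python3 a.py
python3 - <<'E'
from h import *
s=readout.get_state(); np.save("s3.npy",s,allow_pickle=True); im=vision.get_image("wrist"); cv2.imwrite("pics/w3.png",im)
ax=np.array([.4998,.078]); a=.137-.524; d=np.array([np.cos(a),np.sin(a)])
print(wproj([[*(ax+.045*d),.144],[*(ax+.0775*d),.0925],[*ax,.104],[.5205,-.079,.14]],s).round(1))
g=cv2.cvtColor(im,cv2.COLOR_BGR2GRAY); m=(g<42).astype(np.uint8); m[260:]=0
c0=wproj([*ax,.104],s)[0]; n,l,st,c=cv2.connectedComponentsWithStats(m); k=l[int(c0[1]),int(c0[0])-40]
ct=max(cv2.findContours((l==k).astype(np.uint8),0,1)[0],key=cv2.contourArea)
e=cv2.fitEllipse((wplane(cv2.convexHull(ct)[:,0],.104,s)[:,:2]*1e4).astype(np.float32)); print(np.array(e[0])/1e4,np.array(e[1])/1e4)
E
```

```text
[0.5343 0.0599 0.2234] r 0.039 phi 0.62 F [-1.1 -0.5 -1.1] w -0.0001717137879637786 q [-0.02  0.23  1.6   0.    1.32 -1.22] toolyaw_phi 0.508 14.625
[[283.5 225.6]
 [281.8 239.4]
 [283.9 162.1]
 [118.1 259. ]]
[0.49912505 0.07654919] [0.11770553 0.11838932]
```

View pics/w3.png

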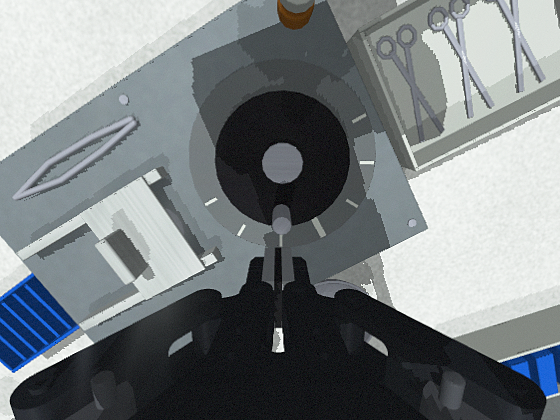

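The view shows the post top near (282,226), hiding mark 1. The long mark 0 is at (319,225), mark 2 at (241,230) and mark 3 at (211,202). Now I check the dial angle and tab position numerically.

Run:
```python
from h import *
s=np.load("s3.npy",allow_pickle=True).item(); im=cv2.imread("pics/w3.png"); g=cv2.cvtColor(im,cv2.COLOR_BGR2GRAY)
ax=np.array([.4991,.0765])
for nm,px,z in(("post",(281.5,226),.144),("m0",(319,225),.0925),("m2",(241,230),.0925),("m3",(211,202),.0925),("m-1",(352,204),.0925),("m-2",(366,162.5),.0925)):
    p=wplane([px],z,s)[0,:2]-ax; print(nm,np.hypot(*p).round(4),np.degrees(np.arctan2(p[1],p[0])).round(1))
# tab top: corners estimate
print(wplane([(103,238),(143,287),(95,244),(136,291)],.14,s).round(4))
hs=cv2.resize(im[160:330,60:300],None,fx=3.3,fy=3.3,interpolation=cv2.INTER_CUBIC); cv2.imwrite("pics/w3c.png",hs)
```

```text
post 0.0455 -22.1
m0 0.0724 9.1
m2 0.0785 -51.6
m3 0.078 -80.9
m-1 0.0789 37.2
m-2 0.0774 67.5
[[ 0.4995 -0.0812  0.14  ]
 [ 0.5514 -0.0722  0.14  ]
 [ 0.5017 -0.0901  0.14  ]
 [ 0.5527 -0.0798  0.14  ]]
```

View pics/w3c.png

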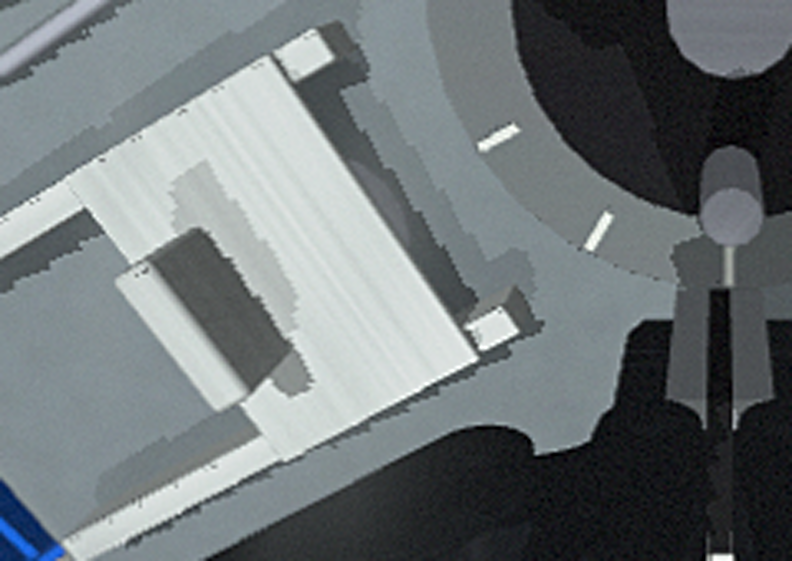

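The dial sits on mark 1: the post is at −22.1° and mark 1 at about −21.9°. The tab's centre is near (0.521, −0.0815). I now place the closed fingers on the dial side of the tab.

```bash
python3 -m handwheel '[[[0,0,0],[0,0,-0.97],1],[[0,0,0],[0,0,-0.97],1],[[0,0,0],[0,0,-0.97],1],[[0,0,0],[0,0,-0.97],1],[[0,0,0],[0,0,-0.97],1],[[8.1,-25.8,0],[0,0,0],1],[[8.1,-25.8,0],[0,0,0],1],[[8.1,-25.8,0],[0,0,0],1],[[8.1,-25.8,0],[0,0,0],1],[[0,0,25],[0,0,0],1],[[0,0,25],[0,0,0],1],[[0,0,0],[0,0,0],1],[[0,0,0],[0,0,0],1]]' >/dev/null
cat > b.py <<'E'
from h import *
s=readout.get_state();t,R=pose(s);d=t[:2]-[.4998,.078];c,q=np.cos(.137),np.sin(.137)
print(t.round(4),"box xy",(np.array([d[0]*c+d[1]*q,-d[0]*q+d[1]*c])+[0,.095]).round(4),"F",np.round(s["contact_force"],1),"tooly",np.degrees(np.arctan2(R[1,1],R[0,1])-np.pi/2).round(1),s["clock"])
E
python3 b.py
```

```text
[ 0.5173 -0.0467  0.1743] box xy [ 0.0003 -0.0309] F [-0.   0.2  0.6] tooly 7.9 16.3
```

```bash
python3 -m handwheel '[[[0,0,20],[0,0,0],1],[[0,0,20],[0,0,0],1],[[0,0,13],[0,0,0],1],[[0,0,0],[0,0,0],1],[[0,-10,0],[0,0,0],1],[[0,-10,0],[0,0,0],1],[[0,-10,0],[0,0,0],1],[[0,-10,0],[0,0,0],1],[[0,-10,0],[0,0,0],1],[[0,-10,0],[0,0,0],1],[[0,-10,0],[0,0,0],1],[[0,0,0],[0,0,0],1]]' >/dev/null; python3 b.py
```

```text
[ 0.5264 -0.1174  0.121 ] box xy [-0.0004 -0.1022] F [-0.5 -0.2  0.5] tooly 7.8 17.8
```

```bash
python3 -m handwheel '[[[0,-5,0],[0,0,0],1],[[0,-5,0],[0,0,0],1]]' |grep force; python3 b.py;  python3 -m handwheel '[[[0,-3,0],[0,0,0],1],[[0,-3,0],[0,0,0],1]]' |grep force; python3 b.py
python3 - <<'E'
from h import *
cv2.imwrite("pics/top4.png",cv2.resize(vision.get_image("top")[165:325,200:400],None,fx=3.7,fy=3.7,interpolation=cv2.INTER_CUBIC))
E
```

```text
contact_force: [-0.8, 1.6, -1.1]
gripper_force: 1.1
[ 0.5273 -0.1257  0.1209] box xy [-0.0006 -0.1105] F [-0.8  1.6 -1.1] tooly 7.9 18.05
contact_force: [-0.8, 9.2, 0.6]
gripper_force: 4.1
[ 0.5281 -0.1314  0.1209] box xy [-0.0006 -0.1163] F [-0.8  9.2  0.6] tooly 7.8 18.3
```

View pics/top4.png

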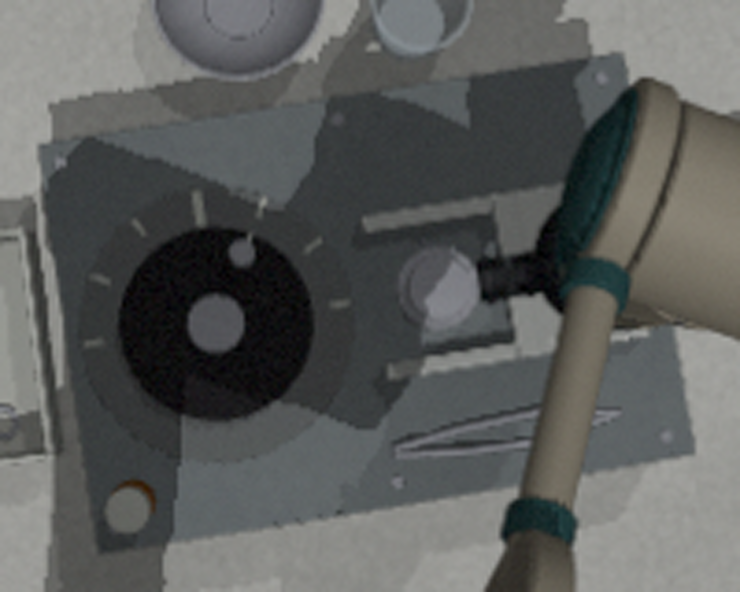

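The catch is open and the button is exposed at about (440,288) in the crop, and the dial is still on mark 1. One more small push confirms the stop.

```bash
python3 -m handwheel '[[[0,-3,0],[0,0,0],1],[[0,0,0],[0,0,0],1]]' |grep force; python3 b.py
python3 - <<'E'
from h import *
print(plane("top",[(200+440/3.7,165+288/3.7)],.104))
E
```

```text
contact_force: [-2.4, 10.2, 2.1]
gripper_force: 5.4
[ 0.5281 -0.1314  0.1209] box xy [-0.0006 -0.1163] F [-2.4 10.2  2.1] tooly 7.8 18.6
[[ 0.51846854 -0.06087343  0.104     ]]
```

```bash
python3 -m handwheel '[[[0,10,0],[0,0,0],1],[[0,15,0],[0,0,0],1],[[0,15,0],[0,0,0],1],[[0,15,0],[0,0,0],1],[[0,15,0],[0,0,0],1],[[0,5,0],[0,0,0],1],[[0,0,0],[0,0,0],1],[[0,0,0],[0,0,0],1]]' >/dev/null; python3 b.py;python3 -m handwheel '[[[0,0,8],[0,0,0],1],[[0,0,5],[0,0,0],1],[[0,0,4],[0,0,0],1],[[0,0,3],[0,0,0],1],[[0,0,0],[0,0,0],1]]' |grep force; python3 b.py
```

```text
[ 0.5193 -0.061   0.1213] box xy [ 0.0003 -0.0454] F [0.3 0.7 0.3] tooly 7.8 19.6
contact_force: [-0.1, -0.0, -0.8]
gripper_force: 0.0
[ 0.5189 -0.0606  0.101 ] box xy [ 0.    -0.045] F [-0.1 -0.  -0.8] tooly 7.8 20.225
```

```bash
for i in 1; do python3 -m handwheel '[[[0,0,2],[0,0,0],1],[[0,0,2],[0,0,0],1]]' |grep contact; python3 b.py; python3 -m handwheel '[[[0,0,2],[0,0,0],1],[[0,0,2],[0,0,0],1],[[0,0,0],[0,0,0],1]]' |grep contact; python3 b.py; done
```

```text
contact_force: [-0.9, 0.5, 3.5]
[ 0.5192 -0.0606  0.0976] box xy [ 0.0003 -0.045 ] F [-0.9  0.5  3.5] tooly 7.9 20.475
contact_force: [-5.4, 1.4, 20.2]
[ 0.5192 -0.0607  0.0959] box xy [ 0.0003 -0.045 ] F [-5.4  1.4 20.2] tooly 7.9 20.85
```

The button met its hard stop at z = 0.096 with 20 N. Now I rise and check everything.

```bash
python3 -m handwheel '[[[0,0,-10],[0,0,0],1],[[0,0,-30],[0,0,0],1],[[0,0,-30],[0,0,0],1],[[0,0,-30],[0,0,0],1],[[0,0,-30],[0,0,0],1],[[40,0,-20],[0,0,0],1],[[50,0,0],[0,0,0],1],[[50,0,0],[0,0,0],1],[[50,0,0],[0,0,0],1],[[0,0,0],[0,0,0],1],[[0,0,0],[0,0,0],1]]' >/dev/null; python3 b.py
python3 - <<'E'
from h import *
cv2.imwrite("pics/end.png",cv2.resize(vision.get_image("top")[165:345,100:400],None,fx=2.6,fy=2.6,interpolation=cv2.INTER_CUBIC))
E
```

```text
[ 0.3315 -0.0868  0.2435] box xy [-0.1892 -0.0453] F [ 0.3  0.  -0.5] tooly 7.8 22.225
```

View pics/end.png

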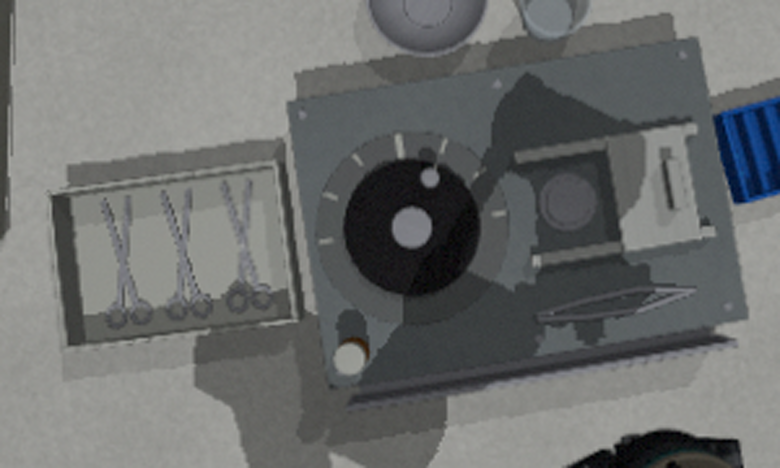

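The drawer is ajar along the front edge (about (350,400) to (735,343)). The dial is on mark 1 right, the catch is fully open, the button is in, and nothing else has moved.

```bash
python3 -c "
from rig import manip; print(manip.sign_off())"
```

```text
the job is handed in; nothing more can be done
None
```

The drawer is open and the job is handed in: I dialled 2 right, 2 left and 1 right, slid the catch fully open and pressed the button fully in; nothing else looked moved in the last top view, and it took about 22 s.

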